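# Draw the bottom swab pack from the stack dispenser

### The arm

A 6-joint arm with a two-finger parallel gripper is mounted at the origin on a cart in front of the work surface, level with it; the furniture and walls round the work are solid. World frame = base frame: x ahead of the robot, y to its left, z up, the work surface at z = 0. Lengths are in m, angles in rad, forces in N, time in s.
With the tool pointing down it reaches from about 0.425 to 0.95 m from the base axis. Payload 3.5 kg.
Tool frame: the origin (TCP) lies between the finger pads; the fingertips stand 19 mm ahead of it and the grasp point (between the pads) is the TCP; y points along the fingers, z is the direction in which the jaws open and shut, and the axes are right-handed (so a half turn about y gives the same grasp; the last joint's range is limited). The gripper opens to 85 mm and grips with 20 to 120 N. Pads are 22 mm wide; open, the fingers measure 114 mm over their backs; the gripper's body (76 mm by 85 mm) begins 54 mm behind the grasp point. The pads swing forward as they close: fully open they stand 13 mm farther back than shut.
Start: joints at [-1.485, 0.286, 1.577, -0, 1.279, -0.15], TCP at [0.158, -0.656, 0.25] pointing down, gripper open.
Joint ranges: [-2.77, 2.77], [-0.9, 2.22], [0.21, 2.48], [-1.53, 4.67], [0.24, 2.81], [-2.84, 2.84]. Speed limits (rad/s): [2.79, 2.79, 3.14, 3.14, 3.14, 3.14].

### API

Orientations are given as a unit quaternion [x, y, z, w].
In Python, from plant import get_state, read_camera, camera_model, sign_off gives the robot as it stands.
- The arm moves only by the tool carry_out, never from a script. Its argument "moves" is a list of rows, each a list of 7 numbers: the turn, a rotation vector about the tool's x, y, z in rad, then the shift along the tool's x, y, z in m, then the closure, from -1 (fully open) to 1 (shut). In form: [[wx, wy, wz, dx, dy, dz, jaw], ...]. A call has 1 to 10 rows; each row shifts and turns the commanded pose from where the row before left it, along the tool's axes as they then stand; what a row does not reach is not made up. A row lasts 1/8 s, in which the tool goes at most 62.5 mm and 10.7 degrees, less where a joint would pass 70% of its speed; a pose out of reach is approached as far as the arm can. A call is refused whole if a number of a shift passes 0.0625 or a number of a turn 0.188, either way. A call with a gripper value outside its range is refused whole. The fingers move at their own pace and stop on an object; "squeeze" is the grip in N (left out, the last holds). Time passes only in rows, so rows that do not move let the fingers close. It gives the time, the measured TCP pose, the force and the opening at its end, in the units of the state.
- get_state(): the state, without advancing time (a new reading comes with each control period).
- read_camera(name): name is "side" or "top"; returns the picture (420x560x3 uint8, blue, green, red); there is no depth.
- camera_model(name): a dict with "camera_matrix" (3x3 intrinsics, pixels), "pose" (4x4, takes a point from camera to world coordinates). Camera axes: x right, y down, z forward; pixel columns grow to the right and rows downward; lengths in m; the calibration is good to about 2 mm. A picture is of the moment at which its call begins. camera_model takes no time and is no camera call.
- sign_off(): hands the job in, once; it reports no verdict.
The state is a dict: "time": time; "qpos": joint angles; "dq": joint speeds; "joint_efforts": joint torques, N m; "eef_pos": TCP position; "tcp_rot": TCP orientation; "contact_force": force on the tool from outside, world axes, zero at the start; "wrist_torque": the same for the moment, N m; "opening": opening from 0.0 (shut) to 1.0 (fully open).
Only numpy, scipy, OpenCV 4.12 (cv2) and the standard library are available. Lean on these libraries where they do the work, as an engineer would, in place of code of your own. Each camera call takes 0.05 s, during which the arm holds its last target. There are 200 camera calls.

### The job

Draw the bottom swab pack, the one whose end sticks out of the mouth, straight out of the stack dispenser, and lay it flat in the terracotta tray. The packs above it must stay in the dispenser.

Things in the scene. Friction and masses are not known exactly. Their poses are not given: they have to be found in the camera images.
- pack_bottom_center (a point): Centre of the pack to take: flat rigid white packet, green stripe, 60 mm wide (its x), 150 long (its y), 15 thick (z), about 50 g. Bottom one of three alike, long axis along the dispenser's x; its end sticks 45 to 58 mm out of the mouth, underside 20 mm above the worktop, sides free. About 1 N draws it; it is clear of the mouth when its centre is over 157 mm from the dispenser's origin.
- pack_second_center (a point): Centre of the pack lying on the bottom one, same size and looks, wholly inside the dispenser; it drops 15 mm to the dispenser's floor when the bottom pack has gone.
- dispenser: Stack dispenser fixed to the worktop: grey foot, clear sides, white back, blue gate and straps; 164 mm long (x), 72 wide over the walls, foot 98 wide and 6 high, 78 high in all. Origin: middle of its underside. Its mouth, at x = -82 mm, opens to its own -x (roughly at the robot); packs slide out along -x. Floor 20 mm above the worktop; the gate, at heights 40 to 66 mm, holds the upper packs back.
- tray: Empty terracotta-coloured plastic tray fixed on the worktop, 279 mm (its x) by 409 mm (its y, which runs nearly along the world x), rim 54 mm high; flat floor about 240 by 370 mm, its upper side 4 mm above the worktop. Origin: middle of its underside.
Not all that is in view belongs to the job. Leave any purple or yellow look-alike of the part that bears pack_bottom_center alone.

How it is judged:
On the way:
1. the bottom pack is drawn entirely out of the dispenser's mouth (x of pack_bottom_center in the frame of dispenser below -0.155 m), for 0.1 s.
At the end, for the whole second after the job is handed in: The pack that was at the bottom lies flat (within 10 degrees) and at rest on the floor of the tray (centre under 25 mm high); the pack that was above it has dropped to the dispenser's floor and is still inside it, its centre not more than 30 mm towards the mouth from the dispenser's middle (x of pack_bottom_center in the frame of tray between -0.12 and 0.12 m and y of pack_bottom_center in the frame of tray between -0.18 and 0.18 m and height (world z) of pack_bottom_center below 0.025 m and angle between pack_bottom_center's own z axis and vertical below 0.17 rad and linear speed of pack_bottom below 0.02 m/s and x of pack_second_center in the frame of dispenser above -0.03 m and height (world z) of pack_second_center below 0.036 m); the robot touches nothing.
It fails at once if the second pack is pulled out of the dispenser as well (its centre more than 40 mm towards the mouth) (x of pack_second_center in the frame of dispenser below -0.04 m).
It also fails if it takes over 38 s, if anything falls off the work surface, if the arm or the gripper's body presses on something with over 40 N, if the wrist force passes 120 N, or if a joint passes its speed limit or range.

## Working session

There is one attempt and no reset: what is moved stays moved. The work goes in short steps, Python scripts to look and compute and a tool call to move; the robot and the scene stay as the last step left them, time stands still between calls to the robot, and variables do not carry over. Pictures are saved under pics/ and viewed, about 8 in all and at most 12, crops included, and the job is handed in when it is done.

Besides the shell and the picture viewer there is one more tool, called after ">>>" in YAML: its name, and indented under it one key for each argument. carry_out: Moves the arm, as the interface text tells. Its arguments: {"type":"object","properties":{"moves":{"type":"array","items":{"type":"array","items":{"type":"number"}}},"squeeze":{"type":"number"}},"required":["moves"]}

```bash
mkdir -p pics
cat > h.py <<'E'
import numpy as np, cv2
from plant import *
def px(name,p):
    m=camera_model(name);T=np.linalg.inv(m["pose"]);c=T[:3,:3]@np.array(p,float)+T[:3,3];u=m["camera_matrix"]@c;return u[:2]/u[2]
def ray(name,uv,z):
    m=camera_model(name);P=np.array(m["pose"]);d=P[:3,:3]@np.linalg.inv(m["camera_matrix"])@np.array([*uv,1.]);o=P[:3,3];return o+d*(z-o[2])/d[2]
E
python3 - <<'E'
from h import *
for n in("side","top"):
    cv2.imwrite(f"pics/{n}0.png",read_camera(n));m=camera_model(n);print(n,np.round(m["pose"],3).tolist(),np.round(m["camera_matrix"],1).tolist())
s=get_state();print({k:np.round(v,3).tolist() for k,v in s.items()})
E
```

```text
side [[-0.857, -0.19, 0.479, 0.106], [-0.515, 0.304, -0.801, 0.601], [0.007, -0.934, -0.358, 0.378], [0.0, 0.0, 0.0, 1.0]] [[457.0, 0.0, 279.6], [0.0, 457.0, 213.9], [0.0, 0.0, 1.0]]
top [[0.01, -0.998, 0.06, 0.462], [-1.0, -0.009, 0.008, -0.058], [-0.008, -0.06, -0.998, 1.068], [0.0, 0.0, 0.0, 1.0]] [[543.1, 0.0, 282.7], [0.0, 543.1, 206.7], [0.0, 0.0, 1.0]]
{'time': 0.1, 'qpos': [-1.485, 0.287, 1.578, 0.0, 1.279, -0.15], 'dq': [0.001, -0.003, -0.004, -0.0, -0.001, 0.001], 'joint_efforts': [0.001, -40.73, -29.37, -0.0, 0.003, 0.0], 'eef_pos': [0.158, -0.656, 0.249], 'tcp_rot': [-0.083, 0.703, -0.701, 0.083], 'contact_force': [0.094, -0.436, 0.486], 'wrist_torque': [0.013, 0.013, -0.018], 'opening': 1.0}
```

View pics/side0.png

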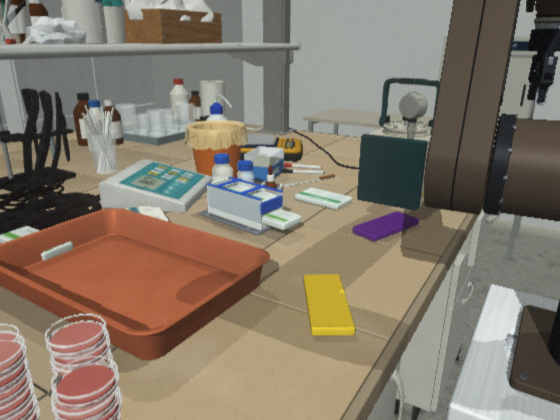

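View pics/top0.png

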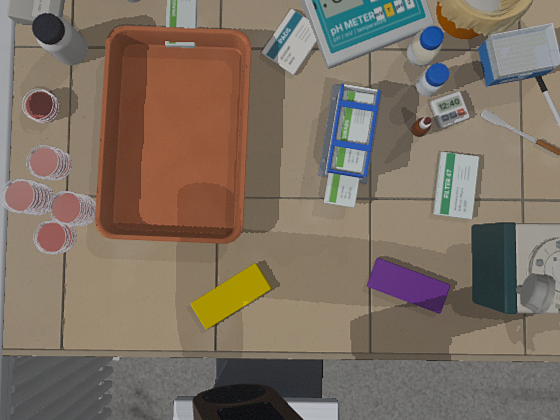

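Candidates (top view): pack end at the dispenser mouth (342,190); "FILTER 47" packet (458,185); green-striped packet behind the tray (180,12); card (290,40); purple (410,285) and yellow (230,297) look-alikes. By the description the target is the one at (342,190). I'll check that in a close crop.

Run:
```python
from h import *
t=cv2.imread("pics/top0.png");s=cv2.imread("pics/side0.png")
a=cv2.resize(t[75:215,300:400],None,fx=4,fy=4,interpolation=2);b=cv2.resize(s[165:240,195:305],None,fx=3.5,fy=3.5,interpolation=2)
c=np.zeros((560,800,3),np.uint8);c[:,:400]=a;c[:b.shape[0],405:405+b.shape[1]]=b[:,:395];cv2.imwrite("pics/crop1.png",c)
h=cv2.cvtColor(t,cv2.COLOR_BGR2HSV)
m=cv2.inRange(h,(105,120,80),(130,255,255));m[:75]=0;m[215:]=0;m[:,:300]=0;m[:,400:]=0
print("blue rect px",cv2.minAreaRect(cv2.findNonZero(m)))
w=cv2.inRange(h,(0,0,150),(180,60,255))|cv2.inRange(h,(40,60,60),(85,255,255))
w[:172]=0;w[220:]=0;w[:,:310]=0;w[:,375:]=0
n,l,st,ce=cv2.connectedComponentsWithStats(w);i=1+np.argmax(st[1:,4]);q=cv2.minAreaRect(cv2.findNonZero((l==i).astype(np.uint8)));print("pack",q,[ray("top",p,.035).round(4) for p in cv2.boxPoints(q)])
m=cv2.inRange(h,(3,120,60),(15,255,255));m[:,:80]=0;m[:,270:]=0;n,l,st,ce=cv2.connectedComponentsWithStats(m);i=1+np.argmax(st[1:,4]);q=cv2.minAreaRect(cv2.findNonZero((l==i).astype(np.uint8)));print("tray",q,ray("top",q[0],.05),[ray("top",p,.05).round(3) for p in cv2.boxPoints(q)])
```

```text
blue rect px ((353.1497802734375, 130.93603515625), (39.89384460449219, 89.3302230834961), 9.344671249389648)
pack ((341.04052734375, 189.75674438476562), (30.90700912475586, 30.08501625061035), 9.462322235107422) [array([ 0.5338, -0.1264,  0.035 ]), array([ 0.5908, -0.1355,  0.035 ]), array([ 0.5815, -0.1938,  0.035 ]), array([ 0.5247, -0.1844,  0.035 ])]
tray ((172.74227905273438, 133.67010498046875), (148.2106170654297, 214.5966033935547), 2.602562189102173) [0.66016893 0.16065899 0.05      ] [array([0.462, 0.305, 0.05 ]), array([0.874, 0.298, 0.05 ]), array([0.862, 0.014, 0.05 ]), array([0.452, 0.026, 0.05 ])]
```

View pics/crop1.png

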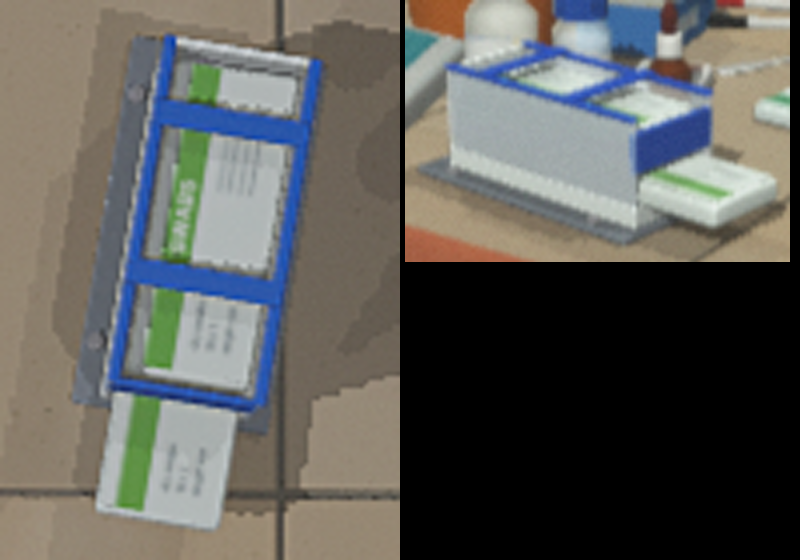

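Target confirmed at (342,190): a white end with a green stripe, under the blue gate. Next I'll check the height of the teal instrument, which sits near the path, and work out the tool-frame shift.

```bash
cat >> h.py <<'E'
from scipy.spatial.transform import Rotation as R
def go(target,zdir=None):
    s=get_state();r=R.from_quat(s["tcp_rot"]);M=r.as_matrix();print("axes",M.round(3).tolist(),"pos",np.round(s["eef_pos"],4),"F",np.round(s["contact_force"],1),"open",s["opening"],"t",s["time"])
    if zdir is None: N=M
    else:
        z=np.array([*zdir,0.]);z/=np.linalg.norm(z);z*=np.sign(z@M[:,2]);y=np.array([0,0,-1.]);N=np.c_[np.cross(y,z),y,z]
    print("turn",R.from_matrix(M.T@N).as_rotvec().round(4),"shift after turn",(N.T@(np.array(target)-s["eef_pos"])).round(4),"before",(M.T@(np.array(target)-s["eef_pos"])).round(4))
E
python3 - <<'E'
from h import *
b=ray("side",(360,202),0.);print("teal foot",b,"z at rows",[(z,px("side",(b[0],b[1],z)).round()) for z in(.1,.15,.2,.25,.3)])
print("teal top ray",[ray("top",(473,225),z).round(3) for z in (0,.1,.2)],[ray("top",(473,310),z).round(3) for z in (0,.1,.2)])
go((.541,-.157,.14),(.16,.987))
E
```

```text
teal foot [ 0.48449728 -0.42084371  0.        ] z at rows [(0.1, array([363., 163.])), (0.15, array([364., 142.])), (0.2, array([366., 121.])), (0.25, array([368.,  99.])), (0.3, array([369.,  76.]))]
teal top ray [array([ 0.494, -0.422,  0.   ]), array([ 0.491, -0.388,  0.1  ]), array([ 0.488, -0.354,  0.2  ])] [array([ 0.329, -0.42 ,  0.   ]), array([ 0.341, -0.386,  0.1  ]), array([ 0.354, -0.352,  0.2  ])]
axes [[-0.972, -0.0, 0.234], [-0.234, 0.002, -0.972], [-0.0, -1.0, -0.002]] pos [ 0.1577 -0.6557  0.2491] F [ 0.1 -0.4  0.5] open 0.9995629945770582 t 0.1
turn [2.200e-03 3.965e-01 1.000e-04] shift after turn [-0.2986  0.1091 -0.5537] before [-0.4892  0.1101 -0.3951]
```

>>> carry_out:
  moves:
    - [0,0,0,0,-0.05,0,-1]
    - [0,0.132,0,0,-0.05,0,-1]
    - [0,0.132,0,0,-0.05,0,-1]
    - [0,0.132,0,0,0,0,-1]
    - [0,0,0,-0.022,0,-0.04,-1]
    - [0,0,0,-0.022,0,-0.04,-1]
    - [0,0,0,-0.022,0,-0.04,-1]
    - [0,0,0,-0.022,0,-0.04,-1]
    - [0,0,0,-0.022,0,-0.04,-1]
    - [0,0,0,-0.022,0,-0.04,-1]

```text
time: 1.35
eef_pos: [0.327, -0.439, 0.3997]
tcp_rot: [0.057, 0.705, -0.705, -0.057]
contact_force: [0.6, 0.0, -0.2]
opening: 0.999
```

>>> carry_out:
  moves:
    - [0,0,0,-0.022,0,-0.04,-1]
    - [0,0,0,-0.022,0,-0.04,-1]
    - [0,0,0,-0.022,0,-0.04,-1]
    - [0,0,0,-0.022,0,-0.04,-1]
    - [0,0,0,-0.022,0,-0.04,-1]
    - [0,0,0,-0.022,0,-0.04,-1]
    - [0,0,0,-0.022,0,-0.04,-1]
    - [0,0,0,-0.012,0,-0.033,-1]
    - [0,0,0,0,0,0,-1]

```text
time: 2.48
eef_pos: [0.5407, -0.156, 0.3996]
tcp_rot: [0.055, 0.705, -0.705, -0.056]
contact_force: [-0.0, -0.0, -0.3]
opening: 1.001
```

Run:
```python
from h import *
go((.541,-.157,.12),(.16,.987))
```

```text
axes [[-0.988, -0.001, -0.156], [0.156, 0.001, -0.988], [0.001, -1.0, -0.001]] pos [ 0.5407 -0.156   0.3996] F [-0.  -0.  -0.3] open 1.001033154248574 t 2.475
turn [0.0005 0.0042 0.0012] shift after turn [-0.0005  0.2796  0.001 ] before [-0.0008  0.2796  0.0011]
```

>>> carry_out:
  moves:
    - [0,0,0,0,0.06,0,-1]
    - [0,0,0,0,0.06,0,-1]
    - [0,0,0,0,0.06,0,-1]
    - [0,0,0,0,0.06,0,-1]
    - [0,0,0,0,0.03,0,-1]
    - [0,0,0,0,0,0,-1]
    - [0,0,0,0,0,0,-1]

```text
time: 3.35
eef_pos: [0.5409, -0.159, 0.132]
tcp_rot: [-0.058, -0.704, 0.705, 0.056]
contact_force: [0.5, -0.2, 0.4]
opening: 0.999
```

Run:
```python
from h import *
s=read_camera("side");t=read_camera("top")
a=cv2.resize(s[60:260,170:370],None,fx=2.8,fy=2.8,interpolation=2)[:,:400+160]
b=cv2.resize(t[60:240,280:340+60],None,fx=2,fy=3.1,interpolation=2)[:560]
print(a.shape,b.shape)
cv2.imwrite("pics/c2.png",np.hstack([a,b[:558] if False else cv2.resize(t[60:240,280:400],(240,a.shape[0]))]))
# two-view check of pack front top edge midpoint
for c in ((.529,-.155,.035),(.5338,-.1264,.035),(.5247,-.1844,.035)): print(px("side",c).round(1),((px("side",c)-[170,60])*2.8).round())
go((.541,-.157,.029),(.16,.987))
```

```text
(560, 560, 3) (558, 240, 3)
[291.8 218.8] [341. 445.]
[282.6 222.8] [315. 456.]
[300.5 214.8] [366. 433.]
axes [[-0.987, 0.004, -0.16], [0.16, -0.002, -0.987], [-0.004, -1.0, 0.001]] pos [ 0.5415 -0.1589  0.1329] F [1.1 0.5 0.8] open 0.9997713940893924 t 3.45
turn [-0.0015  0.0002 -0.0043] shift after turn [ 0.0008  0.1039 -0.0018] before [ 0.0012  0.1039 -0.002 ]
```

View pics/c2.png

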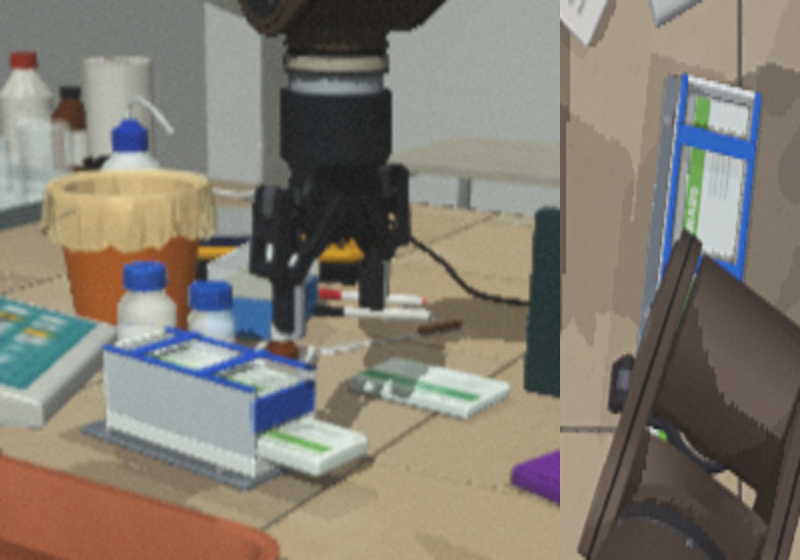

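The side view shows the pack's front corners at crop (315,458) and (366,437). The predictions were (315,456) and (366,433), so the two views agree. I'm descending and gripping.

>>> carry_out:
  moves:
    - [0,0,0,0.001,0.03,-0.002,-1]
    - [0,0,0,0,0.03,0,-1]
    - [0,0,0,0,0.025,0,-1]
    - [0,0,0,0,0.017,0,-1]
    - [0,0,0,0,0,0,-1]
    - [0,0,0,0,0,0,-1]
  squeeze: 40

```text
time: 4.2
eef_pos: [0.5405, -0.1563, 0.0297]
tcp_rot: [-0.057, -0.705, 0.705, 0.056]
contact_force: [0.4, 0.6, 1.1]
opening: 1.001
```

Run:
```python
from h import *
s=read_camera("side")
cv2.imwrite("pics/c3.png",cv2.resize(s[100:260,190:360],None,fx=3.5,fy=3.5,interpolation=2))
go((.541,-.157,.029),(.16,.987))
```

```text
axes [[-0.987, 0.003, -0.159], [0.159, -0.001, -0.987], [-0.003, -1.0, 0.001]] pos [ 0.5406 -0.1563  0.0299] F [ 0.3  0.2 -0.5] open 1.0015245887065445 t 4.25
turn [-0.0009  0.0006 -0.0027] shift after turn [-0.0006  0.0009  0.0006] before [-0.0005  0.0009  0.0006]
```

View pics/c3.png

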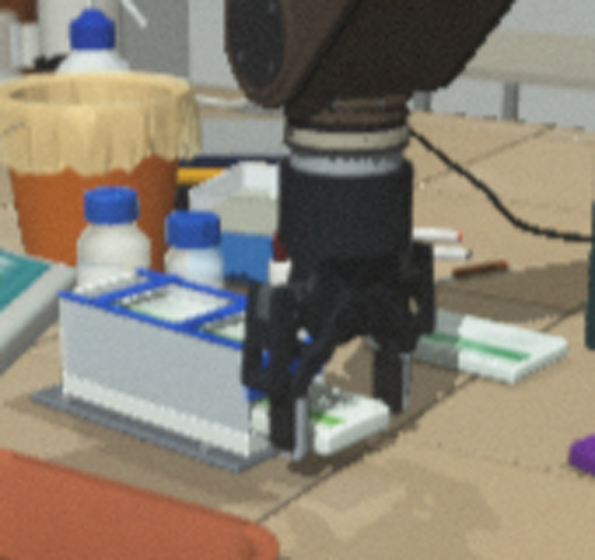

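The fingers straddle the pack end (left tip at crop (300,455), right at (395,408)) and clear the gate. I'm closing now.

>>> carry_out:
  moves:
    - [0,0,0,0,0.002,0,-0.5]
    - [0,0,0,0,0,0,0]
    - [0,0,0,0,0,0,0.5]
    - [0,0,0,0,0,0,0.5]
    - [0,0,0,0,0,0,0.5]
    - [0,0,0,0,0,0,0.5]
  squeeze: 40

```text
time: 5.0
eef_pos: [0.5398, -0.156, 0.0269]
tcp_rot: [-0.057, -0.705, 0.705, 0.056]
contact_force: [-2.3, 0.2, 4.9]
opening: 0.694
```

Opening is 0.694 (59 mm), so the pack is held. I'm drawing it along tool +x, which is the dispenser's -x.

>>> carry_out:
  moves:
    - [0,0,0,0.004,0,0,0.5]
    - [0,0,0,0.008,0,0,0.5]
    - [0,0,0,0.012,0,0,0.5]
    - [0,0,0,0.012,0,0,0.5]
    - [0,0,0,0.012,0,0,0.5]
    - [0,0,0,0,0,0,0.5]

```text
time: 5.75
eef_pos: [0.4899, -0.1476, 0.0259]
tcp_rot: [0.055, 0.705, -0.705, -0.058]
contact_force: [-1.9, 0.1, 3.6]
opening: 0.694
```

Run:
```python
from h import *
s=read_camera("side")
cv2.imwrite("pics/c4.png",cv2.resize(s[100:260,190:360],None,fx=3.5,fy=3.5,interpolation=2))
go((.421,-.1375,.028))
```

```text
axes [[-0.987, -0.005, -0.16], [0.16, 0.002, -0.987], [0.005, -1.0, -0.001]] pos [ 0.4899 -0.1476  0.0258] F [-2.8 -1.3  5. ] open 0.695136251922665 t 5.8
turn [0. 0. 0.] shift after turn [ 0.0696 -0.0019  0.0011] before [ 0.0696 -0.0019  0.0011]
```

View pics/c4.png

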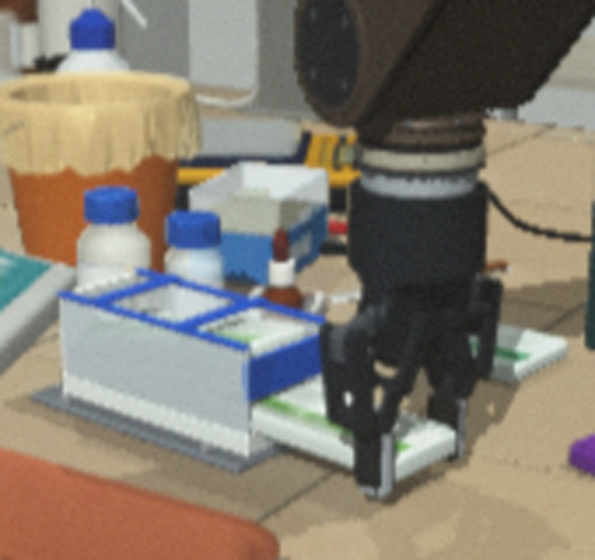

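The pack slides out in the grip, running from the mouth at crop (260,420) to the fingers at (455,440). Nothing came with it.

>>> carry_out:
  moves:
    - [0,0,0,0.012,-0.001,0,0.5]
    - [0,0,0,0.012,0,0,0.5]
    - [0,0,0,0.012,0,0,0.5]
    - [0,0,0,0.012,0,0,0.5]
    - [0,0,0,0.012,0,0,0.5]
    - [0,0,0,0.006,0,0,0.5]
    - [0,0,0,0,0,0,0.5]
    - [0,0,0,0,0,0,0.5]

```text
time: 6.8
eef_pos: [0.4272, -0.1378, 0.0275]
tcp_rot: [-0.057, -0.705, 0.705, 0.056]
contact_force: [0.5, -0.3, 0.0]
opening: 0.693
```

Run:
```python
from h import *
s=read_camera("side");t=read_camera("top")
a=cv2.resize(s[100:270,190:400],None,fx=2.6,fy=2.6,interpolation=2)
b=cv2.resize(t[70:230,310:390],None,fx=2.75,fy=2.75,interpolation=2)
n=max(a.shape[0],b.shape[0]);P=lambda i:cv2.copyMakeBorder(i,0,n-i.shape[0],0,0,0)
cv2.imwrite("pics/c5.png",np.hstack([P(a),P(b)]))
go((.431,-.1375,.15))
```

```text
axes [[-0.987, 0.0, -0.159], [0.159, -0.0, -0.987], [-0.0, -1.0, 0.0]] pos [ 0.4273 -0.1378  0.0275] F [ 0.4 -0.9 -1.2] open 0.6951048199337522 t 6.9
turn [0. 0. 0.] shift after turn [-0.0036 -0.1225 -0.0009] before [-0.0036 -0.1225 -0.0009]
```

View pics/c5.png

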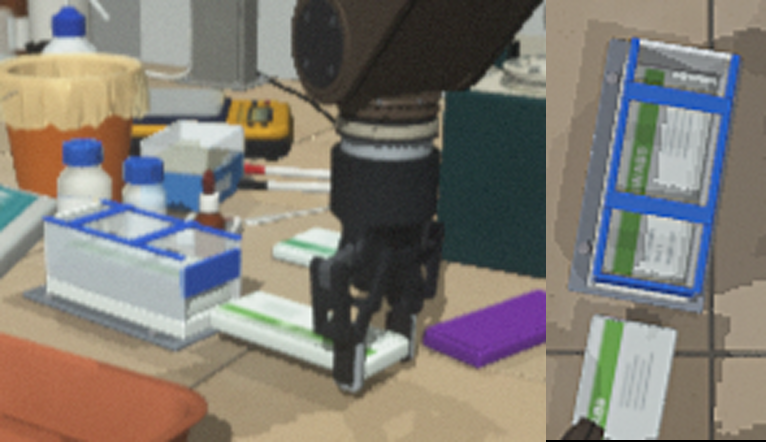

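The pack is clear of the mouth, with a gap of about 9 mm (its centre about 166 mm from the dispenser's origin). The upper packs have dropped and stayed inside. I'm lifting and carrying to the tray.

>>> carry_out:
  moves:
    - [0,0,0,0,-0.02,0,0.5]
    - [0,0,0,0,-0.035,0,0.5]
    - [0,0,0,0,-0.035,0,0.5]
    - [0,0,0,0,-0.025,0,0.5]
    - [0,0,0,-0.007,0,-0.018,0.5]
    - [0,0,0,-0.014,0,-0.036,0.5]
    - [0,0,0,-0.014,0,-0.036,0.5]
    - [0,0,0,-0.014,0,-0.036,0.5]
    - [0,0,0,-0.014,0,-0.036,0.5]
    - [0,0,0,-0.014,0,-0.036,0.5]

```text
time: 8.15
eef_pos: [0.5353, 0.0469, 0.1423]
tcp_rot: [-0.057, -0.705, 0.705, 0.056]
contact_force: [-0.1, 0.3, -0.1]
opening: 0.698
```

>>> carry_out:
  moves:
    - [0,0,0,-0.014,0,-0.036,0.5]
    - [0,0,0,-0.014,0,-0.036,0.5]
    - [0,0,0,-0.014,0,-0.036,0.5]
    - [0,0,0,-0.004,0,-0.015,0.5]
    - [0,0,0,0,0,0,0.5]
    - [0,0,0,0,0,0,0.5]

```text
time: 8.9
eef_pos: [0.599, 0.1588, 0.142]
tcp_rot: [-0.056, -0.705, 0.705, 0.057]
contact_force: [0.1, 0.0, -1.2]
opening: 0.692
```

Run:
```python
from h import *
s=read_camera("side");t=read_camera("top")
a=cv2.resize(s[40:370,0:300],None,fx=1.5,fy=1.5);b=cv2.resize(t[10:250,80:270],None,fx=1.8,fy=1.8)
n=max(a.shape[0],b.shape[0]);P=lambda i:cv2.copyMakeBorder(i,0,n-i.shape[0],0,0,0)
cv2.imwrite("pics/c6.png",np.hstack([P(a),P(b)]))
go((.60,.16,.013))
```

```text
axes [[-0.987, -0.001, -0.161], [0.161, -0.0, -0.987], [0.0, -1.0, 0.0]] pos [0.5991 0.1586 0.1422] F [ 0.5 -0.1  0.2] open 0.6944394802235109 t 9.0
turn [0. 0. 0.] shift after turn [-0.0007  0.1292 -0.0016] before [-0.0007  0.1292 -0.0016]
```

View pics/c6.png

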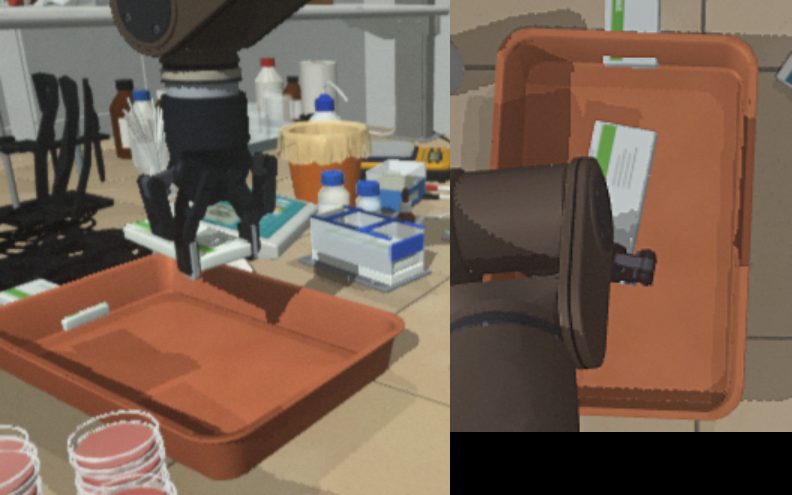

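The pack hangs level inside the tray footprint. I'm lowering it gently, since the fingertips may reach the tray floor first.

>>> carry_out:
  moves:
    - [0,0,0,0,0.03,0,0.5]
    - [0,0,0,0,0.03,0,0.5]
    - [0,0,0,0,0.03,0,0.5]
    - [0,0,0,0,0.015,0,0.5]
    - [0,0,0,0,0.009,0,0.5]
    - [0,0,0,0,0.002,0,0.5]
    - [0,0,0,0,0,0,0.5]
    - [0,0,0,0,0,0,0.5]

```text
time: 10.0
eef_pos: [0.6003, 0.1598, 0.0274]
tcp_rot: [0.057, 0.705, -0.705, -0.056]
contact_force: [0.2, 0.0, -0.7]
opening: 0.688
```

>>> carry_out:
  moves:
    - [0,0,0,0,0.002,0,0.5]
    - [0,0,0,0,0.002,0,0.5]
    - [0,0,0,0,0,0,0.5]

```text
time: 10.38
eef_pos: [0.5993, 0.1597, 0.022]
tcp_rot: [-0.056, -0.705, 0.705, 0.057]
contact_force: [0.3, 0.0, -0.2]
opening: 0.694
```

>>> carry_out:
  moves:
    - [0,0,0,0,0.002,0,0.5]
    - [0,0,0,0,0.002,0,0.5]
    - [0,0,0,0,0,0,0.5]

```text
time: 10.75
eef_pos: [0.5997, 0.1597, 0.0185]
tcp_rot: [0.057, 0.705, -0.705, -0.057]
contact_force: [0.1, 0.0, 1.5]
opening: 0.694
```

>>> carry_out:
  moves:
    - [0,0,0,0,0.0015,0,0.5]
    - [0,0,0,0,0.0015,0,0.5]
    - [0,0,0,0,0,0,0.5]

```text
time: 11.12
eef_pos: [0.5998, 0.1597, 0.0184]
tcp_rot: [-0.056, -0.705, 0.705, 0.057]
contact_force: [-7.9, -0.4, 15.0]
opening: 0.693
```

The tips touch the floor at TCP z of about 0.0185. I'm backing off 3 mm and opening.

>>> carry_out:
  moves:
    - [0,0,0,0,-0.003,0,0.5]
    - [0,0,0,0,0,0,0.5]
    - [0,0,0,0,0,0,-1]
    - [0,0,0,0,0,0,-1]
    - [0,0,0,0,0,0,-1]
    - [0,0,0,0,0,0,-1]
    - [0,0,0,0,0,0,-1]
    - [0,0,0,0,-0.01,0,-1]
    - [0,0,0,0,-0.03,0,-1]
    - [0,0,0,0,-0.05,0,-1]

```text
time: 12.38
eef_pos: [0.5981, 0.1595, 0.1078]
tcp_rot: [-0.055, -0.705, 0.705, 0.058]
contact_force: [0.7, 0.1, 0.5]
opening: 1.001
```

>>> carry_out:
  moves:
    - [0,0,0,0,-0.05,0,-1]
    - [0,0,0,0,-0.05,0,-1]
    - [0,0,0,0,-0.05,0,-1]
    - [0,0,0,0.04,0,0.04,-1]
    - [0,0,0,0.04,0,0.04,-1]
    - [0,0,0,0,0,0.05,-1]
    - [0,0,0,0,0,0.05,-1]
    - [0,0,0,0,0,0,-1]
    - [0,0,0,0,0,0,-1]

```text
time: 13.5
eef_pos: [0.4919, -0.0052, 0.259]
tcp_rot: [0.057, 0.705, -0.705, -0.056]
contact_force: [0.4, -0.3, 0.0]
opening: 1.0
```

Run:
```python
from h import *
s=read_camera("side");t=read_camera("top")
a=cv2.resize(s[140:370,0:310],None,fx=1.4,fy=1.4);b=t[10:250,80:420];b=cv2.resize(b,None,fx=1.07,fy=1.07)
n=max(a.shape[0],b.shape[0]);P=lambda i:cv2.copyMakeBorder(i,0,n-i.shape[0],0,0,0)
cv2.imwrite("pics/c7.png",np.hstack([P(a),P(b)]))
h=cv2.cvtColor(t,cv2.COLOR_BGR2HSV);w=cv2.inRange(h,(0,0,130),(180,60,255))|cv2.inRange(h,(40,60,50),(85,255,255))
w[:50]=0;w[225:]=0;w[:,:115]=0;w[:,235:]=0
n,l,st,ce=cv2.connectedComponentsWithStats(w);i=1+np.argmax(st[1:,4]);q=cv2.minAreaRect(cv2.findNonZero((l==i).astype(np.uint8)))
c=[ray("top",p,.019) for p in cv2.boxPoints(q)];print(q,ray("top",q[0],.019),[np.linalg.norm(c[k]-c[k-1]).round(4) for k in range(4)])
go((.5,.1,.2))
```

```text
((182.5804901123047, 136.1243896484375), (29.962656021118164, 76.40827178955078), 12.094758033752441) [0.66151293 0.14795923 0.019     ] [np.float64(0.0585), np.float64(0.1504), np.float64(0.059), np.float64(0.1502)]
axes [[-0.987, 0.0, -0.158], [0.158, 0.0, -0.987], [-0.0, -1.0, -0.0]] pos [ 0.492  -0.0044  0.2586] F [ 0.  -0.2 -0.4] open 1.0023508640205798 t 13.6
turn [0. 0. 0.] shift after turn [ 0.0086  0.0586 -0.1044] before [ 0.0086  0.0586 -0.1044]
```

View pics/c7.png

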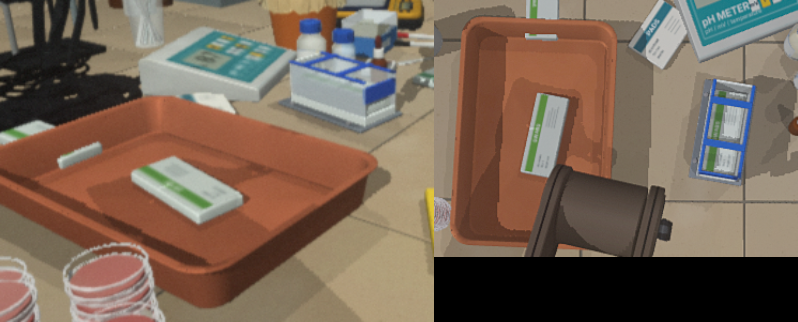

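The pack lies flat mid-tray at (0.66, 0.148), measuring 150 x 59 mm at floor height. The dispenser still holds the others and the arm is clear, so I'm handing in.

```bash
python3 -c "
from plant import sign_off
print(sign_off())"
```

```text
the job is handed in; nothing more can be done
None
```

I drew the bottom pack straight out of the dispenser, carried it over, and laid it flat in the terracotta tray. I signed off at about 13.6 s on the robot's clock; no verdict was reported.

- **Pack in the tray:** the last pictures show it flat near the middle of the tray, at about (0.66, 0.15) m. At that height its outline measures 150 x 59 mm, against a true 150 x 60 mm.
- **Draw from the mouth:** the gap behind the drawn pack was about 9 mm, which puts its centre roughly 166 mm from the dispenser's origin.
- **Packs above:** by eye, they had dropped and were still inside the dispenser. I did not measure the second pack's position or height.
- **Contact on placing:** the fingertips touched the tray floor while I was lowering (about 15 N upward). I backed off 3 mm and released the pack from there, so it dropped roughly a centimetre.
- **Arm at the end:** it was clear of everything and the force reading was about zero.

No check failed or disagreed.

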